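Rinse the donated cans

ROBOT

A 6-joint arm with a two-finger parallel gripper is mounted at the origin on the work surface. World frame = base frame: x ahead of the robot, y to its left, z up, the work surface at z = 0. Lengths are in m, angles in degrees, forces in N, time in s.
With the tool pointing down it reaches from about 0.25 to 0.725 m from the base axis. Payload 9.7 kg.
Tool frame: the origin (TCP) lies between the finger pads; the fingertips stand 19 mm ahead of it and the grasp point (between the pads) is the TCP; z points along the fingers, y is the line along which they close (so a half turn about z gives the same grasp; the last joint's range is limited). The gripper opens to 85 mm and grips with 20 to 120 N. Pads are 22 mm wide; open, the fingers measure 114 mm over their backs; the gripper's body (76 mm by 85 mm) begins 54 mm behind the grasp point. The pads swing forward as they close: fully open they stand 13 mm farther back than shut.
Start: joints at [65.145, 4.979, 10.078, 95.1, 0, 90], TCP at [0.231, 0.499, 0.25] pointing down, gripper open.
Joint ranges: [-179.16, 179.16], [-48.56, 103.87], [-65.8, 70.77], [-126.05, 130.52], [-82.76, 87.17], [-180, 180]. Speed limits (degrees/s): [127.2, 127.2, 147.25, 180, 180, 180].

INTERFACE

Orientations are given as [roll, pitch, yaw] about the fixed x, y, z axes, in that order (R = Rz(yaw) Ry(pitch) Rx(roll)).
In Python, from workcell import bot gives the robot as it stands. The module is installed in compiled form; this text tells all that it offers.
- The arm moves only by the shell command python3 -m crank 'ROWS' [OPENING] [FORCE]. ROWS is JSON, a list that holds one entry, the list of rows, each a list of 6 numbers: the shift along the world's x, y, z as a fraction of full scale, then the turn, a rotation vector about the world's x, y, z as a fraction of full scale. In form: [[[x, y, z, wx, wy, wz], ...]]. A call has 1 to 20 rows; each row shifts and turns the commanded pose from where the row before left it; what a row does not reach is not made up. Full scale, the value 1, is 20 mm for a shift and 0.12 rad for a turn. A row lasts 1/12 s, in which the tool goes at most 41.7 mm and 7.16 degrees, less where a joint would pass 70% of its speed; a pose out of reach is approached as far as the arm can. A call with a number of a shift or a turn outside -1 to 1 is refused whole. A call with a gripper value outside its range is refused whole. OPENING is the opening, from 0 (shut) to 1 (fully open), set as the call begins (- or left out, the last holds). The fingers move at their own pace and stop on an object; FORCE is the grip in N (left out, the last holds). Time passes only in rows, so rows that do not move let the fingers close. It gives the time, the measured TCP pose, the force, the opening and the grip force at its end, in the units of the state.
- bot.get_obs(): the state, without advancing time (a new reading comes with each control period).
- bot.camera(name): name is "side" or "top"; returns the picture (400x640x3 uint8, red, green, blue); there is no depth.
- bot.camera_model(name): a dict with "vertical_fov" (degrees; the focal length in pixels is half the picture's height over the tangent of half this angle, whatever the lens; pixels are square), "cx", "cy" (the principal point, pixels), "k1" (the pictures are not rectified: a ray, as slopes to the right and down, at radius r is drawn at 1 + k1 r^2 times it, then the intrinsics apply), "R" (3x3) and "t" (3): a world point X has camera coordinates R X + t. Camera axes: x right, y down, z forward; pixel columns grow to the right and rows downward; lengths in m; the calibration is good to about 2 mm. A picture is of the moment at which its call begins. camera_model takes no time and is no camera call.
- bot.job_done(): hands the job in; it is judged then, once.
The state is a dict: "time": time; "q": joint angles; "qd": joint speeds; "joint_efforts": joint torques, N m; "ee_pos": TCP position; "tcp_rot": TCP orientation; "wrist_force": force on the tool from outside, world axes, zero at the start; "torque": the same for the moment, N m; "opening": finger opening in m; "grasp_force": force on a finger pad.
Only numpy, scipy, OpenCV 4.12 (cv2) and the standard library are available. Lean on these libraries where they do the work, as an engineer would, in place of code of your own. Each camera call takes 0.05 s, during which the arm holds its last target. There are 200 camera calls.

TASK

Rinse the donated cans. First press the grey drain cover down firmly into the recess of the rinse deck until it is flush; then stand every flat can that is there upright on the narrow blue rail, centred across its width; and only then turn the red valve handle to half open (45 degrees), leave it there for at least three seconds, and turn it fully shut again, leaving the soap, jar and brush alone.

Things in the scene. Friction and masses are not known exactly. Their poses are not given: they have to be found in the camera images.
- station: Rinse deck, fixed: a brushed-metal slab 220 (its x) x 420 (its y) x 30 mm high on the table, carrying a drain recess, a raised narrow blue rail, a copper spray pipe and a ball valve. Origin: centre of its underside. Its x points away from the robot at yaw 0, its z up; its yaw varies a little.
- rail_top (a point): Middle of the top face of the narrow blue rail, which stands 80 mm above the table (50 mm above the deck) on two posts. The top is flat, 34 mm wide (x) and 340 mm long (y); axes as the station's. The spray pipe (16 mm thick, its top 34 mm above the deck) runs parallel to it, 48 mm farther in +x.
- recess (a point): Centre of the mouth of the rectangular drain recess, level with the deck's top (30 mm above the table). The recess is 68 mm (x) by 50 mm (y), 12 mm deep, with a flat floor; axes as the station's.
- cover: Drain cover, loose, 0.12 kg: grey slotted plate 64 (x) x 46 (y) x 12 mm with a yellow grip rib standing on its middle, 40 long (x) x 12 wide (y), its top 38 mm above the plate's underside. Origin: centre of the plate's underside, z up. Starts on the table at the robot's right; works either way round.
- valve_axis (a point): Point on the vertical turning axis of the ball valve, at mid-height of its red handle, 94 mm above the table; on the station at its left end.
- valve_grip (a point): Point on the red valve handle 65 mm from the turning axis, at the bar's mid-height. The bar is 14 mm wide and 14 mm high, its end 92 mm from the axis; it turns with the valve.
- valve (a joint): Valve opening angle in rad: 0 shut (handle along the station's +y, across its pipe), 1.571 fully open (handle along the station's -x, in line with the pipe); it opens anticlockwise seen from above and stays where it is left. Starts shut or slightly open.
- soap: Bystander: green soap bottle, 60 mm across, 170 high, on the table at the far right; origin at the centre of its underside.
- jar: Bystander: amber glass jar with red lid, 72 mm across, 100 high, on the table at the left; origin at the centre of its underside.
- brush: Bystander: wooden scrub brush with blue bristles, 45 x 130 x 38 mm, lying bristles down on the table between robot and the left half of the deck; origin at the centre of its underside.
- can0: Flat food can with a red label, loose, 62 mm diameter, 44 mm high, 0.11 to 0.22 kg; origin at its centre, z along its axis. Starts standing on the table at the robot's right; may be absent (None).
- can1: Flat food can with a green label, loose, 62 mm diameter, 44 mm high, 0.11 to 0.22 kg; origin at its centre, z along its axis. Starts standing on the table at the robot's right; may be absent (None).
- can2: Flat food can with a yellow label, loose, 62 mm diameter, 44 mm high, 0.11 to 0.22 kg; origin at its centre, z along its axis. Starts standing on the table at the robot's right; may be absent (None).
- can3: Flat food can with a orange label, loose, 62 mm diameter, 44 mm high, 0.11 to 0.22 kg; origin at its centre, z along its axis. Starts standing on the table at the robot's right; may be absent (None).
- can4: Flat food can with a red label, loose, 62 mm diameter, 44 mm high, 0.11 to 0.22 kg; origin at its centre, z along its axis. Starts standing on the table at the robot's right; may be absent (None).
Mind the look-alikes: they are no part of the job. What is shaped like the can1 but purple is not meant.

How it is judged (in metres and radians):
On the way, in this order (a step that is already met when the one before it is completed fails the run):
1. the drain cover is pressed (more than 3 N) flush into the recess (horizontal distance between cover and recess below 0.005 m and z of cover in the frame of recess below -0.009 m and angle between the x axis of cover and the x axis of station, either way round below 0.1 rad and angle between cover's own z axis and vertical below 0.06 rad and contact force between cover and station above 3 N), for 0.1 s.
2. every can present stands on the rail (x of can0 in the frame of rail_top between -0.013 and 0.013 m and y of can0 in the frame of rail_top between -0.165 and 0.165 m and z of can0 in the frame of rail_top between 0.016 and 0.028 m and linear speed of each of can0, can1, can2, can3, can4 below 0.03 m/s and (angle between can0's own z axis and vertical below 0.12 rad or angle between can0's own z axis and vertical above 3.02 rad) and x of can1 in the frame of rail_top between -0.013 and 0.013 m and y of can1 in the frame of rail_top between -0.165 and 0.165 m and z of can1 in the frame of rail_top between 0.016 and 0.028 m and (angle between can1's own z axis and vertical below 0.12 rad or angle between can1's own z axis and vertical above 3.02 rad) and x of can2 in the frame of rail_top between -0.013 and 0.013 m and y of can2 in the frame of rail_top between -0.165 and 0.165 m and z of can2 in the frame of rail_top between 0.016 and 0.028 m and (angle between can2's own z axis and vertical below 0.12 rad or angle between can2's own z axis and vertical above 3.02 rad) and x of can3 in the frame of rail_top between -0.013 and 0.013 m and y of can3 in the frame of rail_top between -0.165 and 0.165 m and z of can3 in the frame of rail_top between 0.016 and 0.028 m and (angle between can3's own z axis and vertical below 0.12 rad or angle between can3's own z axis and vertical above 3.02 rad) and x of can4 in the frame of rail_top between -0.013 and 0.013 m and y of can4 in the frame of rail_top between -0.165 and 0.165 m and z of can4 in the frame of rail_top between 0.016 and 0.028 m and (angle between can4's own z axis and vertical below 0.12 rad or angle between can4's own z axis and vertical above 3.02 rad)), for 0.3 s.
3. the valve stands half open for three seconds (value of joint valve between 0.645 and 0.925 rad), for 2.9 s.
4. the valve is shut again (value of joint valve below 0.12 rad), for 0.3 s.
At the end, for the whole second after the job is handed in: Cover flush in the recess (3 mm in depth, 5 mm in place, 0.1 rad square); every can present at rest on the rail, either end up, within 13 mm of its centre line, 165 mm of its middle and 0.12 rad of upright; valve shut (under 0.12 rad); all let go (all of step 2 and horizontal distance between cover and recess below 0.005 m and z of cover in the frame of recess below -0.009 m and angle between the x axis of cover and the x axis of station, either way round below 0.1 rad and angle between cover's own z axis and vertical below 0.06 rad and value of joint valve below 0.12 rad and velocity of joint valve below 0.05 rad/s); the robot touches nothing.
It fails at once if the soap is moved by more than 50 mm (distance of soap from where it was at the start of the episode above 0.05 m).
It fails at once if the jar is moved by more than 50 mm (distance of jar from where it was at the start of the episode above 0.05 m).
It fails at once if the brush is moved by more than 50 mm (distance of brush from where it was at the start of the episode above 0.05 m).
Of can0, can1, can2, can3, can4 only 3 to 5 are there at a start; the rules pass over those that are not, and their reading is None.
At some moment in a run one of cover, can0, can1, can2, can3, can4 may be knocked a few centimetres aside while the robot is not near it.
Once in a run the grip may slacken for a moment while it holds something.
It also fails if it takes over 210 s, if anything falls off the work surface, if the arm or the gripper's body presses on something with over 40 N, if the wrist force passes 120 N, or if a joint passes its speed limit or range.

## Working session

There is one attempt and no reset: what is moved stays moved. The work goes in short steps, Python scripts to look and compute and a shell command to move; the robot and the scene stay as the last step left them, time stands still between calls to the robot, and variables do not carry over. Pictures are saved under pics/ and viewed, at most 14 in all, crops included, and the job is handed in when it is done.

```bash
mkdir -p pics
python3 - <<'E'
from workcell import bot
import cv2
o=bot.get_obs();print(o)
for n in("top","side"):
    cv2.imwrite(f"pics/{n}0.png",bot.camera(n)[:,:,::-1]);print(bot.camera_model(n))
E
```

```text
{'time': 0.0, 'q': array([6.51459847e+01, 5.01105423e+00, 1.00341835e+01, 9.50999650e+01,
       1.73607413e-03, 9.00024491e+01]), 'qd': array([-0.05314756, -0.0976798 , -0.05105242, -0.10364805, -0.02352387,
        0.03595244]), 'joint_efforts': array([ 2.20365691e-03, -5.20372224e+01,  4.64815736e+01,  1.57970935e-02,
        1.13102753e-04,  2.63517830e-05]), 'ee_pos': array([0.23107421, 0.49887393, 0.24958107]), 'tcp_rot': array([-1.79923164e+02, -1.73278818e-03,  1.55143533e+02]), 'wrist_force': array([0.38885302, 0.18019317, 0.39954148]), 'torque': array([-0.04512662, -0.01703317,  0.02321639]), 'grasp_force': 0.0, 'opening': 0.08560540581501071}
{'vertical_fov': 55.812442245202746, 'cx': 324.3051648030147, 'cy': 197.21113946157334, 'k1': -0.04391115962680885, 'R': array([[-0.02164942, -0.99944817, -0.02519246],
       [-0.98078599,  0.02611833, -0.19333046],
       [ 0.19388176,  0.02052292, -0.98081021]]), 't': array([-0.05126843,  0.54333543,  0.97765694])}
{'vertical_fov': 45.010930742276294, 'cx': 308.99934416126627, 'cy': 197.51888595071583, 'k1': 0.05039176536147475, 'R': array([[ 0.78482018, -0.61947709, -0.01747648],
       [-0.42667302, -0.5196731 , -0.74019593],
       [ 0.44945236,  0.58837744, -0.67216409]]), 't': array([-0.46693424,  0.26444458,  1.26673908])}
```

View pics/top0.png

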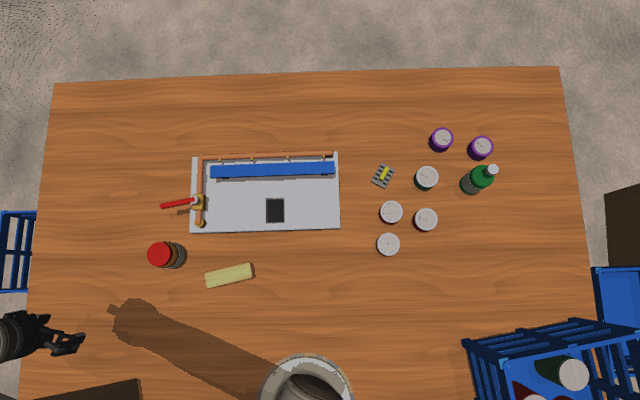

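View pics/side0.png

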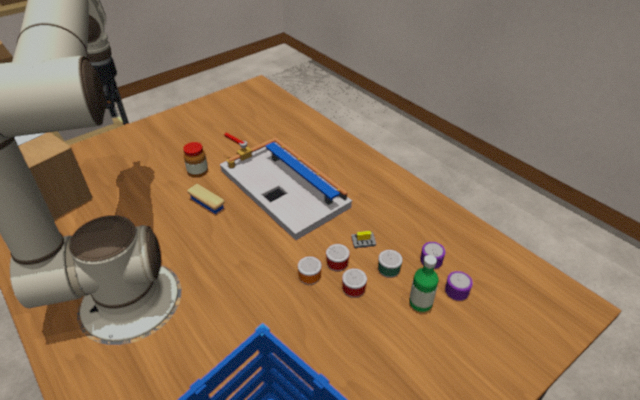

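Top view: wanted cans at (391,212) red, (426,219) red, (427,178) green and (388,244) orange. Look-alikes are the purple pair at (441,139) and (481,148). The cover is at (383,176), the recess at (275,210), and the valve handle runs (160–198, 204). The side view confirms the labels: red (338,257) and (354,282), green (390,263), orange (309,269), purple (433,254) and (458,285).

```bash
cat > h.py <<'E'
import numpy as np, cv2
from workcell import bot
def ray(n,uv):
    m=bot.camera_model(n); f=200/np.tan(np.radians(m["vertical_fov"]/2))
    d=np.array([(uv[0]-m["cx"])/f,(uv[1]-m["cy"])/f]); s=d.copy()
    for _ in range(20): s=d/(1+m["k1"]*(s@s))
    R,t=np.array(m["R"]),np.array(m["t"])
    return -R.T@t, R.T@np.array([*s,1])
def at(n,uv,z):
    c,r=ray(n,uv); return c+r*(z-c[2])/r[2]
def proj(n,X):
    m=bot.camera_model(n); f=200/np.tan(np.radians(m["vertical_fov"]/2))
    p=np.array(m["R"])@np.array(X)+m["t"]; s=p[:2]/p[2]; s=s*(1+m["k1"]*(s@s))
    return np.array([f*s[0]+m["cx"],f*s[1]+m["cy"]])
def tri(a,b):
    (c1,r1),(c2,r2)=ray("top",a),ray("side",b)
    s=np.linalg.lstsq(np.c_[r1,-r2],c2-c1,rcond=None)[0]
    return (c1+s[0]*r1+c2+s[1]*r2)/2
def blobs(mask,amin=20):
    n,l,s,c=cv2.connectedComponentsWithStats(mask.astype(np.uint8)*255)
    return [(tuple(np.round(c[i],1)),int(s[i,4]),tuple(int(v) for v in s[i,:4]),l==i) for i in range(1,n) if s[i,4]>=amin]
def rect(m):
    return cv2.minAreaRect(np.argwhere(m)[:,::-1].astype(np.float32))
def rectw(m,n,z):
    w=np.array([at(n,p[::-1],z)[:2] for p in np.argwhere(m)],np.float32)
    return cv2.minAreaRect(w*1000)
E
python3 - <<'E'
from h import *
I=bot.camera("top");H=cv2.cvtColor(I,cv2.COLOR_RGB2HSV);h,s,v=[H[...,i].astype(int) for i in range(3)]
yy,xx=np.mgrid[:400,:640]
def show(nm,mask,z,a=20):
    for c,ar,bb,m in blobs(mask,a): print(nm,c,ar,"z",z,"rect mm",[np.round(q,1) for q in rectw(m,"top",z)])
win=(xx>100)&(xx<500)&(yy>100)&(yy<262)
show("blue",(h>100)&(h<125)&(s>130)&(v>90)&win,.08)
show("white",(s<60)&(v>110)&win&(xx>370),.044,80)
show("yellow",(h>22)&(h<34)&(s>150)&(v>110)&win&(xx>350)&(xx<400),.038)
show("cover",(s<90)&(v<200)&(xx>365)&(xx<400)&(yy>155)&(yy<193),.012)
show("recess",(v<75)&(xx>255)&(xx<300)&(yy>190)&(yy<230),.03)
show("red",((h<6)|(h>174))&(s>170)&(v>100)&(xx>150)&(xx<230)&(yy>180)&(yy<225),.101)
show("deck",(s<40)&(v>120)&(xx>180)&(xx<350)&(yy>140)&(yy<240),.03,300)
a=cv2.resize(I[125:260,365:500],None,fx=4,fy=4,interpolation=2); b=cv2.resize(I[145:240,150:350],None,fx=3,fy=3,interpolation=2)
cv2.imwrite("pics/c1.png",a[:,:,::-1]);cv2.imwrite("pics/c2.png",b[:,:,::-1])
E
```

```text
blue (np.float64(272.2), np.float64(169.1)) 1469 z 0.08 rect mm [array([618. ,  75.8]), array([ 33.4, 337.2]), np.float64(0.5)]
white (np.float64(442.3), np.float64(136.9)) 211 z 0.044 rect mm [array([ 708.5, -402.2]), array([46.3, 45.8]), np.float64(13.0)]
white (np.float64(482.2), np.float64(145.5)) 218 z 0.044 rect mm [array([ 680.5, -512.6]), array([45.9, 44.4]), np.float64(88.6)]
white (np.float64(492.7), np.float64(168.6)) 93 z 0.044 rect mm [array([ 612.6, -534.6]), array([30.9, 26. ]), np.float64(88.5)]
white (np.float64(427.0), np.float64(176.2)) 376 z 0.044 rect mm [array([ 596.1, -350. ]), array([61.1, 57.1]), np.float64(88.5)]
white (np.float64(391.1), np.float64(211.4)) 396 z 0.044 rect mm [array([ 499.3, -244.9]), array([60.1, 57.8]), np.float64(88.5)]Traceback (most recent call last):
  File "<stdin>", line 8, in <module>
  File "<stdin>", line 5, in show
  File "h.py", line 25, in rectw
    w=np.array([at(n,p[::-1],z)[:2] for p in np.argwhere(m)],np.float32)
                ~~^^^^^^^^^^^^^
  File "h.py", line 10, in at
    c,r=ray(n,uv); return c+r*(z-c[2])/r[2]
        ~~~^^^^^^
  File "h.py", line 4, in ray
    m=bot.camera_model(n); f=200/np.tan(np.radians(m["vertical_fov"]/2))
ValueError: time passes only in moves, steps and waits
```

Too many calls to the camera model, so I'll cache it.

```bash
sed -i 's/bot.camera_model(n)/M[n]/; s/^def ray/M={k:bot.camera_model(k) for k in ("top","side")}\ndef ray/' h.py
cat > look.py <<'E'
from h import *
def hsv(I): return [cv2.cvtColor(I,cv2.COLOR_RGB2HSV)[...,i].astype(int) for i in range(3)]
yy,xx=np.mgrid[:400,:640]
def show(nm,mask,z,a=20):
    for c,ar,bb,m in blobs(mask,a):
        r=rectw(m,"top",z); print(nm,[float(t) for t in c],ar,"z",z,"ctr",np.round(r[0],1),"size",np.round(r[1],1),round(r[2],1))
def cans(h,s,v): show("white",(s<60)&(v>110)&(xx>100)&(xx<500)&(yy>100)&(yy<262)&(xx>345),.044,80)
def cover(h,s,v):
    show("yellow",(h>22)&(h<34)&(s>150)&(v>110)&(xx>345)&(xx<470)&(yy>120)&(yy<260),.038)
E
python3 - <<'E'
from look import *
I=bot.camera("top");h,s,v=hsv(I)
win=(xx>100)&(xx<350)&(yy>100)&(yy<262)
show("blue",(h>100)&(h<125)&(s>130)&(v>90)&win,.08,200)
cans(h,s,v);cover(h,s,v)
show("cover",(s<90)&(v<200)&(xx>365)&(xx<400)&(yy>155)&(yy<193),.012)
show("recess",(v<75)&(xx>255)&(xx<300)&(yy>190)&(yy<230),.03)
show("red",((h<6)|(h>174))&(s>170)&(v>100)&(xx>150)&(xx<230)&(yy>180)&(yy<225),.101)
show("deck",(s<40)&(v>120)&(xx>180)&(xx<350)&(yy>140)&(yy<240),.03,300)
a=cv2.resize(I[125:260,365:500],None,fx=4,fy=4,interpolation=2); b=cv2.resize(I[145:240,150:350],None,fx=3,fy=3,interpolation=2)
cv2.imwrite("pics/c1.png",a[:,:,::-1]);cv2.imwrite("pics/c2.png",b[:,:,::-1])
E
```

```text
blue [272.2, 169.1] 1467 z 0.08 ctr [618.   75.8] size [ 33.3 337.2] 0.5
white [442.3, 136.9] 211 z 0.044 ctr [ 709.1 -403.3] size [45.9 46.9] 43.1
white [482.2, 145.5] 218 z 0.044 ctr [ 680.5 -512.6] size [45.9 44.4] 88.6
white [492.7, 168.6] 93 z 0.044 ctr [ 612.6 -534.6] size [30.9 26. ] 88.5
white [427.0, 176.2] 376 z 0.044 ctr [ 596.1 -350. ] size [61.1 57.1] 88.5
white [391.1, 211.4] 396 z 0.044 ctr [ 499.3 -244.9] size [60.1 57.8] 88.5
white [425.9, 218.8] 403 z 0.044 ctr [ 477.  -337.8] size [58.4 59.1] 42.1
white [388.2, 243.9] 417 z 0.044 ctr [ 411.5 -232.1] size [59.2 58.7] 88.5
yellow [383.9, 172.9] 54 z 0.038 ctr [ 609.5 -232.1] size [10.8 38.8] 59.1
cover [382.4, 175.6] 282 z 0.012 ctr [ 610. -232.] size [45.8 65. ] 59.3
recess [274.5, 210.2] 413 z 0.03 ctr [512.8  75.6] size [47.8 65.2] 90.0
red [176.0, 202.6] 165 z 0.101 ctr [528.2 324.2] size [13.3 90.2] 9.9
deck [270.4, 203.4] 6741 z 0.03 ctr [568.1 105.4] size [220.  419.2] 0.6
```

View pics/c1.png

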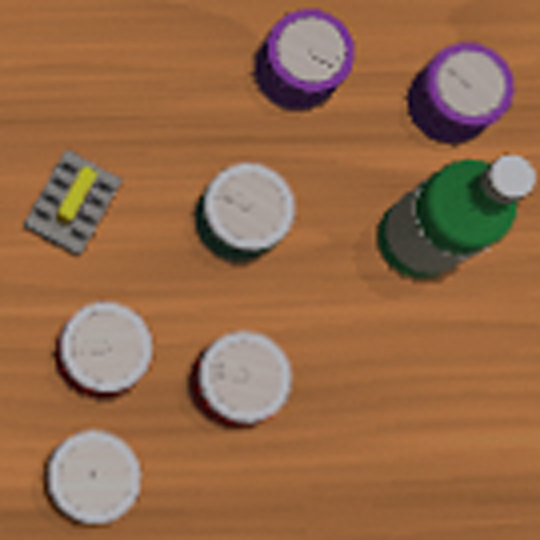

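View pics/c2.png

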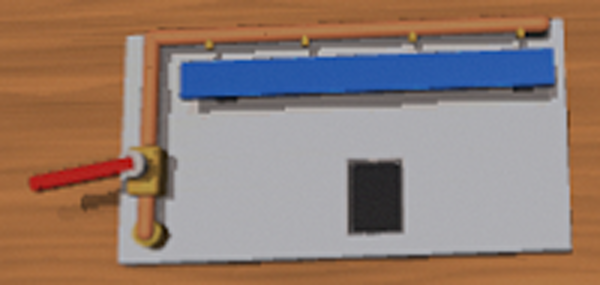

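Cans and cover are confirmed: 4 cans plus the purple pair, which I leave alone. The rail is centred at (618, 76) mm, recess at about (513, 76), cover at (610, −232) with its rib at −31°. Moving to the cover now.

```bash
python3 -m crank '[[[0.52,-1,-0.1,0,0,-0.74],[0.52,-1,-0.1,0,0,-0.74],[0.52,-1,-0.1,0,0,-0.74],[0.52,-1,-0.1,0,0,-0.74],[0.52,-1,-0.1,0,0,-0.74],[0.52,-1,-0.1,0,0,-0.74],[0.52,-1,-0.1,0,0,-0.74],[0.52,-1,-0.1,0,0,-0.74],[0.52,-1,-0.1,0,0,-0.74],[0.52,-1,-0.1,0,0,-0.74],[0.52,-1,-0.1,0,0,-0.74],[0.52,-1,-0.1,0,0,-0.74],[0.52,-1,-0.1,0,0,-0.74],[0.52,-1,-0.1,0,0,-0.74],[0.52,-1,-0.1,0,0,-0.74],[0.52,-1,-0.1,0,0,-0.74],[0.52,-1,-0.1,0,0,-0.74],[0.52,-1,-0.1,0,0,-0.74],[0.52,-1,-0.1,0,0,-0.74],[0.52,-1,-0.1,0,0,-0.74]]]' 1 60
python3 -m crank '[[[0.52,-1,-0.2,0,0,-0.74],[0.52,-1,-0.2,0,0,-0.74],[0.52,-1,-0.2,0,0,-0.74],[0.52,-1,-0.2,0,0,-0.74],[0.52,-1,-0.2,0,0,-0.74],[0.52,-1,-0.2,0,0,-0.74],[0.52,-1,-0.2,0,0,-0.74],[0.52,-1,-0.2,0,0,-0.74],[0.52,-1,-0.2,0,0,-0.74],[0.52,-1,-0.2,0,0,-0.74],[0.52,-1,-0.2,0,0,-0.74],[0.52,-1,-0.2,0,0,-0.74],[0.52,-1,-0.2,0,0,-0.74],[0.52,-1,-0.2,0,0,-0.74],[0.52,-1,-0.2,0,0,-0.74],[0.52,-1,-0.2,0,0,-0.74],[0,0,0,0,0,0],[0,0,0,0,0,0]]]'
```

```text
time: 1.87
ee_pos: [0.4395, 0.0979, 0.2101]
tcp_rot: [-180.0, 0.0, 53.1]
wrist_force: [0.7, 0.4, 0.5]
opening: 0.0853
grasp_force: 0.0
time: 3.37
ee_pos: [0.5904, -0.2587, 0.145]
tcp_rot: [-178.4, 0.1, -24.3]
wrist_force: [0.1, 0.3, -0.3]
opening: 0.0853
grasp_force: 0.0
```

```bash
python3 -m crank '[[[0,0,0,0,0,0],[0,0,0,0,0,0]]]'
python3 - <<'E'
from look import *
o=bot.get_obs();print(o["q"].round(1),o["qd"].round(1))
I=bot.camera("top");h,s,v=hsv(I);cover(h,s,v);cans(h,s,v)
cv2.imwrite("pics/m1.png",I[100:300,300:560,::-1])
E
```

```text
time: 3.53
ee_pos: [0.591, -0.256, 0.1464]
tcp_rot: [-178.4, 0.0, -24.0]
wrist_force: [0.7, -0.3, 0.0]
opening: 0.0855
grasp_force: 0.0
[-24.1  17.2  12.7  85.5   1.6 179.9] [ 0.6 -0.6 -0.1 -0.1  0.1  0. ]
white [422.4, 182.8] 13801 z 0.044 ctr [ 586.4 -355.7] size [250.  595.5] 64.8
white [492.7, 168.6] 91 z 0.044 ctr [ 612.6 -535.6] size [28.8 26. ] 88.5
```

View pics/m1.png

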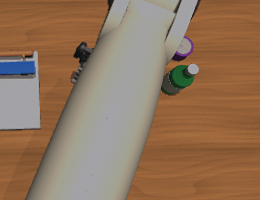

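The arm sits where expected, but the wrist is at its limit (q6 = q1+180−yaw). I'll use yaw ≈149° instead.

```bash
cat > go.py <<'E'
import sys
from h import *
from scipy.spatial.transform import Rotation as R
def go(x,y,z,yaw):
    o=bot.get_obs();d=(np.array([x,y,z])/1000-o["ee_pos"])/.02
    A=R.from_euler("xyz",o["tcp_rot"],degrees=True); y0=o["tcp_rot"][2]
    lev=(R.from_euler("xyz",[180,0,y0],degrees=True)*A.inv()).as_rotvec()/.12
    dy=(yaw-y0+180)%360-180
    print("shift units",d.round(2),"level",lev.round(2),"wz units",round(np.radians(dy)/.12,2),"q",o["q"].round(0),"F",o["wrist_force"].round(1),"t",round(o["time"],2))
if __name__=="__main__": go(*map(float,sys.argv[1:5]))
E
python3 go.py 609.7 -232 130 149.2
```

```text
shift units [ 0.93  1.19 -0.83] level [-0.22  0.1   0.  ] wz units 25.19 q [-24.  17.  13.  86.   2. 180.] F [-1.   0.6 -0.2] t 3.58
```

```bash
python3 -m crank '[[[0,0,0,-0.22,0.1,0],[0.1,0.1,0,0,0,0.9],[0.1,0.1,0,0,0,0.97],[0.1,0.1,0,0,0,0.97],[0.1,0.1,0,0,0,0.97],[0.1,0.1,0,0,0,0.97],[0.1,0.1,0,0,0,0.97],[0.1,0.1,0,0,0,0.97],[0.1,0.1,0,0,0,0.97],[0.1,0.1,0,0,0,0.97],[0,0.1,0,0,0,0.97],[0,0.1,0,0,0,0.97],[0,0,0,0,0,0.97],[0,0,0,0,0,0.97],[0,0,0,0,0,0.97],[0,0,0,0,0,0.97],[0,0,0,0,0,0.97],[0,0,0,0,0,0.97],[0,0,0,0,0,0.97],[0,0,0,0,0,0.97]]]'
python3 -m crank '[[[0,0,0,0,0,0.97],[0,0,0,0,0,0.97],[0,0,0,0,0,0.97],[0,0,0,0,0,0.97],[0,0,0,0,0,0.97],[0,0,0,0,0,0.97],[0,0,0,0,0,0.97],[0,0,-0.4,0,0,0],[0,0,-0.4,0,0,0],[0,0,0,0,0,0],[0,0,0,0,0,0]]]'
python3 go.py 609.7 -232 34 149.2
```

```text
time: 5.25
ee_pos: [0.6079, -0.2366, 0.1468]
tcp_rot: [-179.9, 0.1, 102.9]
wrist_force: [-0.5, 0.3, 0.4]
opening: 0.0857
grasp_force: 0.0
time: 6.17
ee_pos: [0.6072, -0.2372, 0.1292]
tcp_rot: [-179.9, -0.1, 149.0]
wrist_force: [-0.4, -0.3, 0.2]
opening: 0.085
grasp_force: 0.0
shift units [ 0.12  0.26 -4.76] level [ 0.01 -0.02 -0.  ] wz units 0.03 q [-21.  18.  12.  84.  -0.  10.] F [-0.4 -0.3  0.2] t 6.17
```

```bash
python3 -m crank '[[[0.12,0.26,-0.5,0,0,0],[0,0,-0.8,0,0,0],[0,0,-0.8,0,0,0],[0,0,-0.8,0,0,0],[0,0,-0.8,0,0,0],[0,0,-0.6,0,0,0],[0,0,-0.4,0,0,0],[0,0,0,0,0,0],[0,0,0,0,0,0],[0,0,0,0,0,0]]]'
python3 -m crank '[[[0,0,0,0,0,0],[0,0,0,0,0,0],[0,0,0,0,0,0],[0,0,0,0,0,0],[0,0,0,0,0,0],[0,0,0,0,0,0],[0,0,0,0,0,0],[0,0,0,0,0,0],[0,0,0,0,0,0],[0,0,0,0,0,0],[0,0,0,0,0,0],[0,0,0,0,0,0]]]' 0 60
python3 go.py 512.8 75.6 130 180.5
```

```text
time: 7.0
ee_pos: [0.6106, -0.2327, 0.0373]
tcp_rot: [-179.9, 0.1, 149.1]
wrist_force: [0.4, -0.3, 0.5]
opening: 0.0857
grasp_force: 0.0
time: 8.0
ee_pos: [0.6101, -0.2327, 0.0365]
tcp_rot: [-179.9, 0.0, 149.1]
wrist_force: [-0.0, 0.0, 4.3]
opening: 0.0109
grasp_force: 59.9
shift units [-4.87 15.41  4.68] level [ 0.02 -0.    0.  ] wz units 4.56 q [-21.  20.   4.  74.  -0.  10.] F [-0.   0.   4.3] t 8.0
```

```bash
python3 -m crank '[[[0,0,0.5,0,0,0],[0,0,0.8,0,0,0],[0,0,0.8,0,0,0],[0,0.3,0.8,0,0,0],[-0.3,0.8,0.8,0,0,0.3],[-0.5,1,0.5,0,0,0.5],[-0.6,1,0.2,0,0,0.5],[-0.6,1,0,0,0,0.5],[-0.6,1,0,0,0,0.5],[-0.6,1,0,0,0,0.5],[-0.6,1,0,0,0,0.5],[-0.6,1,0,0,0,0.5],[-0.5,1,0,0,0,0.5],[0,1,0,0,0,0.5],[0,1,0,0,0,0.26],[0,1,0,0,0,0],[0,1,0,0,0,0],[0,1,0,0,0,0],[0,0.8,0,0,0,0],[0,0.5,0,0,0,0]]]'
python3 -m crank '[[[0,0,0,0,0,0],[0,0,0,0,0,0],[0,0,0,0,0,0]]]'
python3 go.py 512.8 75.6 80 180.5
python3 - <<'E'
from look import *
I=bot.camera("top");J=bot.camera("side")
cv2.imwrite("pics/m2.png",np.vstack([cv2.resize(I[150:260,200:360],None,fx=3,fy=2.6)[:,:,::-1],cv2.resize(J[140:250,210:370],None,fx=3,fy=2.6)[:,:,::-1]]))
h,s,v=hsv(I);cans(h,s,v)
E
```

```text
time: 9.67
ee_pos: [0.5118, 0.0768, 0.1245]
tcp_rot: [-179.9, 0.0, -176.0]
wrist_force: [0.2, -0.2, -1.3]
opening: 0.011
grasp_force: 59.3
time: 9.92
ee_pos: [0.512, 0.0748, 0.1243]
tcp_rot: [-179.9, 0.0, -176.1]
wrist_force: [-0.7, -0.1, -1.4]
opening: 0.0109
grasp_force: 59.3
shift units [ 0.04  0.04 -2.22] level [0.02 0.   0.  ] wz units -0.5 q [ 8. -0. -9. 81. -0.  4.] F [-0.7 -0.1 -1.4] t 9.92
white [442.3, 136.9] 210 z 0.044 ctr [ 708.5 -402.2] size [46.3 45.8] 13.0
white [482.3, 145.5] 219 z 0.044 ctr [ 680.5 -512.4] size [46.1 44.4] 88.6
white [492.7, 168.6] 92 z 0.044 ctr [ 612.6 -535.6] size [28.8 26. ] 88.5
white [426.9, 176.2] 376 z 0.044 ctr [ 596.1 -350. ] size [61.1 57.1] 88.5
white [391.1, 211.3] 397 z 0.044 ctr [ 500.  -245.5] size [59.2 59. ] 42.8
white [425.9, 218.8] 404 z 0.044 ctr [ 477.  -337.8] size [58.4 59.1] 42.1
white [388.2, 243.9] 417 z 0.044 ctr [ 411.5 -232.1] size [59.2 58.7] 88.5
```

View pics/m2.png

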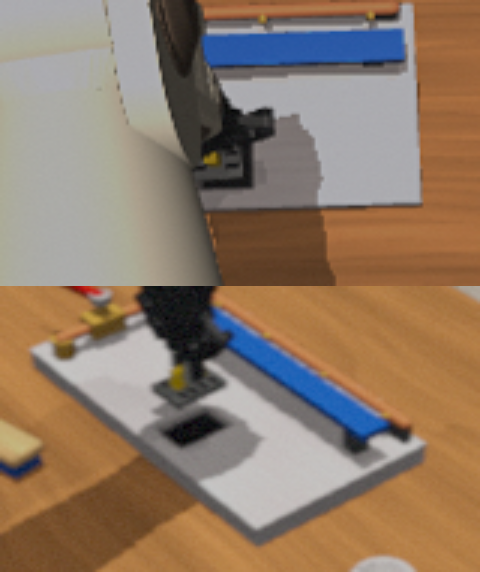

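```bash
python3 - <<'E'
from look import *
I=cv2.imread("pics/top0.png")[:,:,::-1];h,s,v=hsv(I)
print(v[210,258:294]);print(v[192:230,275])
for t in(75,100,125): show("rec%d"%t,(v<t)&(xx>262)&(xx<290)&(yy>194)&(yy<226),.03)
E
python3 -m crank '[[[0.04,0,-0.5,0.02,0,-0.5],[0,0,-0.8,0,0,0],[0,0,-0.8,0,0,0],[0,0,0,0,0,0],[0,0,0,0,0,0],[0,0,0,0,0,0]]]'
python3 go.py 512.8 75.6 56 180.5
```

```text
[178 179 178 177 180 179 179 161  71  57  37  39  39  39  41  41  39  39
  40  39  39  42  38  42  36  63 139 184 179 178 177 178 177 178 178 178]
[178 177 180 178 180 174 147  72  34  42  38  40  41  38  41  39  39  40
  39  41  42  42  41  41  42  41  39  40  38  37  85 154 183 179 177 178
 181 167]
rec75 [274.5, 210.1] 411 z 0.03 ctr [512.9  75.6] size [47.8 65.1] 90.0
rec100 [274.4, 210.3] 425 z 0.03 ctr [512.9  75.6] size [47.8 65.5] 90.0
rec125 [274.5, 210.1] 447 z 0.03 ctr [514.   75.6] size [47.8 68.8] 90.0
time: 10.52
ee_pos: [0.5132, 0.0751, 0.0832]
tcp_rot: [180.0, 0.1, -179.5]
wrist_force: [-0.1, 0.1, -1.4]
opening: 0.0104
grasp_force: 59.3
shift units [-0.02  0.03 -1.36] level [-0.    0.01 -0.  ] wz units 0.0 q [  8.   1. -13.  76.   0.   8.] F [-0.1  0.1 -1.4] t 10.52
```

```bash
python3 -m crank '[[[0,0.03,-0.4,0,0,0],[0,0,-0.4,0,0,0],[0,0,-0.2,0,0,0],[0,0,-0.1,0,0,0],[0,0,0,0,0,0],[0,0,0,0,0,0],[0,0,0,0,0,0]]]'
python3 go.py 512.8 75.6 56 180.5
```

```text
time: 11.1
ee_pos: [0.513, 0.076, 0.0605]
tcp_rot: [180.0, 0.1, -179.5]
wrist_force: [0.2, 0.3, -1.2]
opening: 0.0108
grasp_force: 59.3
shift units [-0.01 -0.02 -0.23] level [-0.    0.01 -0.  ] wz units -0.0 q [  8.   1. -15.  74.   0.   8.] F [ 0.2  0.3 -1.2] t 11.1
```

```bash
python3 -m crank '[[[0,0,-0.15,0,0,0],[0,0,-0.15,0,0,0],[0,0,-0.1,0,0,0],[0,0,-0.1,0,0,0],[0,0,0,0,0,0],[0,0,0,0,0,0],[0,0,0,0,0,0]]]'
python3 go.py 512.8 75.6 56 180.5
```

```text
time: 11.68
ee_pos: [0.5132, 0.0761, 0.0544]
tcp_rot: [180.0, 0.2, -179.5]
wrist_force: [-16.2, -1.8, 35.1]
opening: 0.0105
grasp_force: 64.4
shift units [-0.02 -0.02  0.08] level [-0.01  0.03 -0.  ] wz units -0.0 q [  8.   1. -15.  73.   0.   8.] F [-16.2  -1.8  35.1] t 11.68
```

```bash
python3 -m crank '[[[0,0,0,0,0,0],[0,0,0,0,0,0],[0,0,0,0,0,0],[0,0,0,0,0,0],[0,0,0,0,0,0],[0,0,0,0,0,0],[0,0,0.3,0,0,0],[0,0,0.8,0,0,0],[0,0,1,0,0,0],[0,0,1,0,0,0],[0,0,1,0,0,0],[0,-1,1,0,0,-0.5],[0,-1,0.5,0,0,-1],[0,-1,0,0,0,-1],[0,-1,0,0,0,-1],[0,-1,0,0,0,-1],[0,-1,0,0,0,-1],[0,-1,0,0,0,-1],[0,-1,0,0,0,-1],[0,-1,0,0,0,-1]]]' 1 60
python3 -m crank '[[[0,-1,0,0,0,-1],[0,-1,0,0,0,-1],[0,-1,0,0,0,-1],[0,-1,0,0,0,-1],[0,-1,0,0,0,-0.5],[0,-1,0,0,0,0],[0,0,0,0,0,0],[0,0,0,0,0,0]]]'
python3 - <<'E'
from look import *
I=bot.camera("top");J=bot.camera("side")
cv2.imwrite("pics/m3.png",np.vstack([cv2.resize(I[140:250,180:360],None,fx=3,fy=2.6)[:,:,::-1],cv2.resize(J[140:250,190:370],None,fx=3,fy=2.6)[:,:,::-1]]))
h,s,v=hsv(I)
show("rib",(h>22)&(h<34)&(s>150)&(v>110)&(xx>255)&(xx<300)&(yy>180)&(yy<240),.056)
cans(h,s,v)
E
python3 go.py 477 -337.8 130 90.5
```

```text
time: 13.35
ee_pos: [0.5128, -0.105, 0.1627]
tcp_rot: [180.0, 0.0, 121.7]
wrist_force: [-0.1, 0.5, -0.3]
opening: 0.0854
grasp_force: 0.0
time: 14.02
ee_pos: [0.5127, -0.2246, 0.1623]
tcp_rot: [180.0, 0.0, 91.0]
wrist_force: [-0.2, -1.0, 1.1]
opening: 0.085
grasp_force: 0.0
rib [273.5, 208.8] 58 z 0.056 ctr [512.5  74.1] size [38.6  8.2] 0.2
white [419.9, 184.5] 13360 z 0.044 ctr [ 560.3 -342.3] size [259.1 533.1] 65.7
white [492.7, 168.6] 91 z 0.044 ctr [ 612.6 -535.6] size [28.8 26. ] 88.5
shift units [-1.79 -5.71 -1.62] level [ 0.  0. -0.] wz units -0.09 q [-24.   5.   1.  85.  -0.  65.] F [-0.6 -0.2  1.2] t 14.12
```

View pics/m3.png

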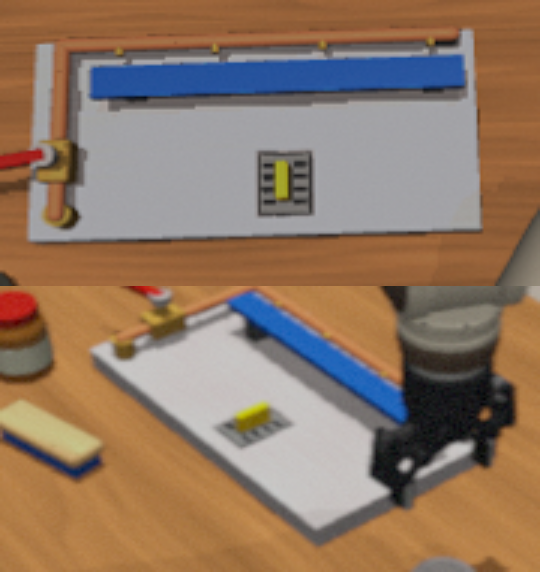

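Top and side both show the cover seated flush, with its rib over the recess centre (crop 282,180). Now the red can at (477, −338).

```bash
python3 -m crank '[[[-0.4,-1,0,0,0,0],[-0.4,-1,0,0,0,0],[-0.4,-1,0,0,0,0],[-0.4,-1,-0.3,0,0,0],[-0.19,-1,-0.3,0,0,-0.09],[0,-0.71,-0.4,0,0,0],[0,0,-0.6,0,0,0],[0,0,-0.8,0,0,0],[0,0,-1,0,0,0],[0,0,-1,0,0,0],[0,0,-1,0,0,0],[0,0,-0.7,0,0,0],[0,0,-0.4,0,0,0],[0,0,0,0,0,0],[0,0,0,0,0,0]]]'
python3 -m crank '[[[0,0,0,0,0,0],[0,0,0,0,0,0],[0,0,0,0,0,0],[0,0,0,0,0,0],[0,0,0,0,0,0],[0,0,0,0,0,0],[0,0,0,0,0,0]]]' 0 40
python3 go.py 618 195 150 90.5
```

```text
time: 15.37
ee_pos: [0.4773, -0.3375, 0.0323]
tcp_rot: [-180.0, 0.0, 90.5]
wrist_force: [-1.8, -0.0, 0.4]
opening: 0.0857
grasp_force: 0.0
time: 15.95
ee_pos: [0.4778, -0.3386, 0.0338]
tcp_rot: [179.9, 0.1, 90.5]
wrist_force: [-0.2, 1.4, 6.1]
opening: 0.0609
grasp_force: 43.9
shift units [ 7.01 26.68  5.81] level [ 0.01  0.02 -0.  ] wz units -0.0 q [-35.  11.  -7.  72.  -0.  54.] F [-0.2  1.4  6.1] t 15.95
```

```bash
python3 -m crank '[[[0,0,0.6,0,0,0],[0,0,1,0,0,0],[0,0,1,0,0,0],[0,0.4,1,0,0,0],[0,0.8,1,0,0,0],[0,1,1,0,0,0],[0.2,1,0.4,0,0,0],[0.4,1,0,0,0,0],[0.4,1,0,0,0,0],[0.4,1,0,0,0,0],[0.4,1,0,0,0,0],[0.4,1,0,0,0,0],[0.4,1,0,0,0,0],[0.4,1,0,0,0,0],[0.4,1,0,0,0,0],[0.4,1,0,0,0,0],[0.4,1,0,0,0,0],[0.4,1,0,0,0,0],[0.4,1,0,0,0,0],[0.4,1,0,0,0,0]]]'
python3 -m crank '[[[0.4,1,0,0,0,0],[0.4,1,0,0,0,0],[0.4,1,0,0,0,0],[0.4,1,0,0,0,0],[0.2,1,0,0,0,0],[0,1,0,0,0,0],[0,1,0,0,0,0],[0,1,0,0,0,0],[0,1,0,0,0,0],[0,1,0,0,0,0],[0,0.8,0,0,0,0],[0,0.6,0,0,0,0],[0,0,0,0,0,0],[0,0,0,0,0,0],[0,0,0,0,0,0]]]'
python3 go.py 617 195.5 115 90.5
python3 - <<'E'
from look import *
I=bot.camera("top");J=bot.camera("side")
cv2.imwrite("pics/m4.png",cv2.resize(J[80:250,190:390],None,fx=3,fy=3)[:,:,::-1])
h,s,v=hsv(I)
cans(h,s,v)
E
```

```text
time: 17.62
ee_pos: [0.5853, -0.0132, 0.1532]
tcp_rot: [180.0, 0.0, 90.5]
wrist_force: [0.8, 0.3, -0.8]
opening: 0.0604
grasp_force: 46.3
time: 18.87
ee_pos: [0.6211, 0.2132, 0.1524]
tcp_rot: [180.0, 0.1, 90.5]
wrist_force: [0.6, -0.4, -0.6]
opening: 0.0607
grasp_force: 46.3
shift units [-0.21 -0.88 -1.87] level [ 0.01  0.   -0.  ] wz units 0.0 q [ 19.  19.  16.  87.  -0. 108.] F [ 0.6 -0.4 -0.6] t 18.87
white [442.3, 136.9] 210 z 0.044 ctr [ 708.5 -402.2] size [46.3 45.8] 13.0
white [482.2, 145.5] 219 z 0.044 ctr [ 680.5 -512.4] size [46.1 44.4] 88.6
white [492.7, 168.6] 93 z 0.044 ctr [ 612.6 -534.6] size [30.9 26. ] 88.5
white [427.0, 176.1] 375 z 0.044 ctr [ 596.1 -350. ] size [61.1 57.1] 88.5
white [391.1, 211.3] 397 z 0.044 ctr [ 500.  -245.5] size [59.2 59. ] 42.8
white [388.2, 243.9] 417 z 0.044 ctr [ 411.5 -232.1] size [59.2 58.7] 88.5
```

View pics/m4.png

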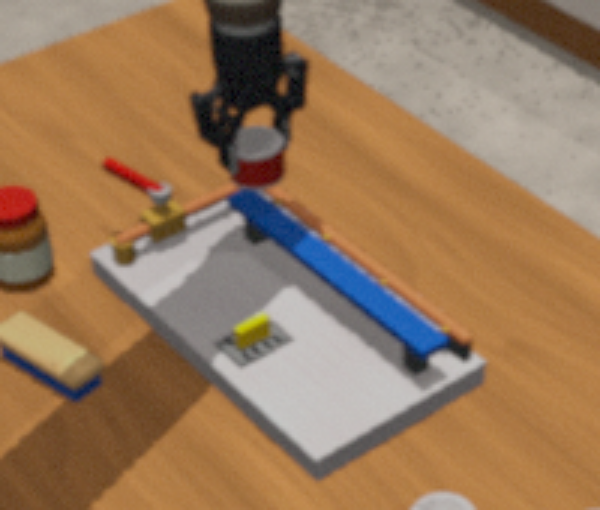

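```bash
python3 -m crank '[[[-0.2,-0.88,0,0,0,0],[0,0,-0.5,0,0,0],[0,0,-0.8,0,0,0],[0,0,-0.4,0,0,0],[0,0,0,0,0,0],[0,0,0,0,0,0],[0,0,0,0,0,0]]]'
python3 go.py 617 195.5 113 90.5
```

```text
time: 19.55
ee_pos: [0.6173, 0.1962, 0.1189]
tcp_rot: [180.0, 0.0, 90.5]
wrist_force: [0.0, 0.2, -0.6]
opening: 0.0605
grasp_force: 46.3
shift units [-0.01 -0.04 -0.3 ] level [ 0.    0.01 -0.  ] wz units 0.0 q [ 18.  18.  10.  83.  -0. 107.] F [ 0.   0.2 -0.6] t 19.55
```

```bash
python3 -m crank '[[[0,0,-0.1,0,0,0],[0,0,-0.1,0,0,0],[0,0,-0.08,0,0,0],[0,0,0,0,0,0],[0,0,0,0,0,0],[0,0,0,0,0,0]]]'
python3 go.py 617 195.5 113 90.5
```

```text
time: 20.05
ee_pos: [0.6173, 0.1964, 0.1138]
tcp_rot: [179.9, 0.0, 90.5]
wrist_force: [-1.5, -0.5, 5.8]
opening: 0.0606
grasp_force: 47.2
shift units [-0.02 -0.04 -0.04] level [ 0.    0.01 -0.  ] wz units -0.0 q [ 18.  18.  10.  82.  -0. 107.] F [-1.5 -0.5  5.8] t 20.05
```

```bash
python3 -m crank '[[[0,0,0,0,0,0],[0,0,0,0,0,0],[0,0,0,0,0,0],[0,0,0,0,0,0],[0,0,0.4,0,0,0],[0,0,0.8,0,0,0],[0,0,1,0,0,0],[0,0,1,0,0,0],[0,-0.5,0,0,0,0],[0,-1,0,0,0,0],[0,-1,0,0,0,0],[0,-1,0,0,0,0],[0,-1,0,0,0,0],[0,-1,0,0,0,0],[0,-1,0,0,0,0],[0,-1,0,0,0,0],[0,-1,0,0,0,0],[0,-1,0,0,0,0],[0,-1,0,0,0,0],[0,-1,0,0,0,0]]]' 1 40
python3 -m crank '[[[-0.1,-1,0,0,0,0],[-0.1,-1,0,0,0,0],[-0.1,-1,0,0,0,0],[-0.1,-1,0,0,0,0],[-0.1,-1,0,0,0,0],[-0.1,-1,0,0,0,0],[-0.1,-1,0,0,0,0],[-0.1,-1,0,0,0,0],[-0.1,-1,0,0,0,0],[-0.1,-1,0,0,0,0],[0,-1,0,0,0,0],[0,-1,0,0,0,0],[0,-1,0,0,0,0],[0,0,0,0,0,0],[0,0,0,0,0,0],[0,0,0,0,0,0]]]'
cat > st.py <<'E'
from look import *
I=bot.camera("top");h,s,v=hsv(I)
cans(h,s,v)
show("onrail",(s<60)&(v>165)&(xx>195)&(xx<345)&(yy>135)&(yy<180),.124,80)
cv2.imwrite("pics/last_top.png",I[:,:,::-1]);cv2.imwrite("pics/last_side.png",bot.camera("side")[:,:,::-1])
E
python3 st.py; python3 go.py 596.1 -350 32 90.5
```

```text
time: 21.72
ee_pos: [0.6169, -0.035, 0.1769]
tcp_rot: [180.0, 0.0, 90.5]
wrist_force: [1.0, 0.1, -0.1]
opening: 0.0852
grasp_force: 0.0
time: 23.05
ee_pos: [0.5969, -0.2935, 0.1767]
tcp_rot: [180.0, 0.0, 90.5]
wrist_force: [-0.4, 0.1, -0.2]
opening: 0.0852
grasp_force: 0.0
white [437.0, 185.5] 14020 z 0.044 ctr [ 575.6 -393.2] size [246.5 593. ] 62.3
shift units [-0.05 -2.85 -7.24] level [ 0.  0. -0.] wz units -0.01 q [-26.  20.  20.  90.  -0.  63.] F [ 0.6  1.4 -0.7] t 23.15
```

```bash
python3 -m crank '[[[-0.05,-0.95,-0.3,0,0,0],[0,-0.95,-0.5,0,0,0],[0,-0.95,-0.8,0,0,0],[0,0,-0.8,0,0,0],[0,0,-1,0,0,0],[0,0,-1,0,0,0],[0,0,-1,0,0,0],[0,0,-0.8,0,0,0],[0,0,-0.6,0,0,0],[0,0,-0.44,0,0,0],[0,0,0,0,0,0],[0,0,0,0,0,0]]]'
python3 -m crank '[[[0,0,0,0,0,0],[0,0,0,0,0,0],[0,0,0,0,0,0],[0,0,0,0,0,0],[0,0,0,0,0,0],[0,0,0,0,0,0],[0,0,0,0,0,0]]]' 0 40
python3 go.py 617.7 116 155 90.5
python3 -c "
import cv2;a=cv2.imread('pics/last_top.png');b=cv2.imread('pics/last_side.png')
cv2.imwrite('pics/m5.png',cv2.resize(a[130:240,180:360],None,fx=3,fy=3))
print(a[155:172,225].tolist(), [a[160,x].tolist() for x in range(215,240,2)])"
```

```text
time: 24.15
ee_pos: [0.5959, -0.351, 0.0316]
tcp_rot: [-180.0, 0.0, 90.5]
wrist_force: [-0.5, 0.0, 0.6]
opening: 0.0855
grasp_force: 0.0
time: 24.73
ee_pos: [0.5967, -0.3512, 0.0335]
tcp_rot: [179.9, 0.1, 90.5]
wrist_force: [-1.0, -0.3, 6.3]
opening: 0.0605
grasp_force: 44.1
shift units [ 1.05 23.36  6.08] level [ 0.02  0.02 -0.  ] wz units -0.0 q [-30.  25.  11.  75.  -0.  59.] F [-1.  -0.3  6.3] t 24.73
[[153, 155, 163], [167, 163, 162], [152, 153, 158], [139, 143, 152], [140, 144, 153], [144, 149, 158], [140, 145, 154], [142, 146, 156], [143, 148, 157], [146, 148, 158], [143, 146, 157], [141, 145, 154], [141, 145, 154], [141, 146, 155], [144, 147, 156], [144, 147, 157], [140, 144, 152]] [[168, 165, 163], [142, 145, 154], [141, 144, 154], [141, 144, 154], [143, 147, 156], [144, 149, 158], [142, 146, 155], [140, 144, 154], [162, 159, 160], [113, 112, 112], [88, 90, 98], [94, 96, 100], [94, 94, 101]]
```

View pics/m5.png

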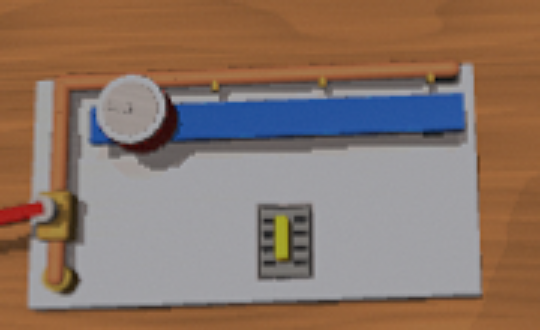

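The red can stands on the rail (crop 133,110). The green can is gripped, so I carry it to slot 2.

```bash
python3 -m crank '[[[0,0,0.6,0,0,0],[0,0,1,0,0,0],[0,0,1,0,0,0],[0,0.4,1,0,0,0],[0,0.8,1,0,0,0],[0,1,1,0,0,0],[0,1,0.48,0,0,0],[0.1,1,0,0,0,0],[0.1,1,0,0,0,0],[0.1,1,0,0,0,0],[0.1,1,0,0,0,0],[0.1,1,0,0,0,0],[0.1,1,0,0,0,0],[0.1,1,0,0,0,0],[0.1,1,0,0,0,0],[0.1,1,0,0,0,0],[0.15,1,0,0,0,0],[0,1,0,0,0,0],[0,1,0,0,0,0],[0,1,0,0,0,0]]]'
python3 -m crank '[[[0,1,0,0,0,0],[0,1,0,0,0,0],[0,1,0,0,0,0],[0,1,0,0,0,0],[0,1,0,0,0,0],[0,0.8,0,0,0,0],[0,0.5,0,0,0,0],[0,0,0,0,0,0],[0,0,0,0,0,0],[0,0,0,0,0,0]]]'
python3 go.py 617.7 116 115 90.5
```

```text
time: 26.4
ee_pos: [0.6169, -0.0258, 0.1541]
tcp_rot: [180.0, 0.0, 90.5]
wrist_force: [0.4, 0.3, -1.2]
opening: 0.0611
grasp_force: 43.8
time: 27.23
ee_pos: [0.6171, 0.0985, 0.1536]
tcp_rot: [180.0, 0.1, 90.5]
wrist_force: [-0.1, 1.0, -1.2]
opening: 0.0608
grasp_force: 43.8
shift units [ 0.03  0.88 -1.93] level [ 0.01  0.   -0.  ] wz units 0.0 q [ 9. 14. 10. 86. -0. 99.] F [-0.1  1.  -1.2] t 27.23
```

```bash
python3 -m crank '[[[0.03,0.88,0,0,0,0],[0,0,-0.5,0,0,0],[0,0,-0.8,0,0,0],[0,0,-0.4,0,0,0],[0,0,-0.15,0,0,0],[0,0,-0.08,0,0,0],[0,0,-0.07,0,0,0],[0,0,0,0,0,0],[0,0,0,0,0,0],[0,0,0,0,0,0]]]'
python3 go.py 617.7 116 113 90.5
```

```text
time: 28.07
ee_pos: [0.6179, 0.1168, 0.1141]
tcp_rot: [179.9, 0.0, 90.5]
wrist_force: [0.3, -0.4, -0.8]
opening: 0.0609
grasp_force: 43.8
shift units [-0.01 -0.04 -0.06] level [ 0.    0.01 -0.  ] wz units 0.0 q [ 11.  15.   7.  81.  -0. 100.] F [ 0.3 -0.4 -0.8] t 28.07
```

```bash
python3 -m crank '[[[0,0,-0.06,0,0,0],[0,0,0,0,0,0],[0,0,0,0,0,0]]]'
python3 -m crank '[[[0,0,0,0,0,0],[0,0,0,0,0,0],[0,0,0,0,0,0],[0,0,0,0,0,0],[0,0,0.4,0,0,0],[0,0,0.8,0,0,0],[0,0,1,0,0,0],[0,0,1,0,0,0],[-0.5,-0.5,0,0,0,0.5],[-0.6,-1,0,0,0,0.8],[-0.6,-1,0,0,0,0.8],[-0.6,-1,0,0,0,0.8],[-0.6,-1,0,0,0,0.8],[-0.6,-1,0,0,0,0.8],[-0.6,-1,0,0,0,0.8],[-0.6,-1,0,0,0,0.8],[-0.6,-1,0,0,0,0.8],[-0.6,-1,0,0,0,0.8],[-0.6,-1,0,0,0,0.8],[-0.6,-1,0,0,0,0.8]]]' 1 40
python3 -m crank '[[[-0.6,-1,0,0,0,0.8],[-0.6,-1,0,0,0,0.8],[-0.6,-1,0,0,0,0.8],[-0.6,-1,0,0,0,0.8],[-0.6,-0.5,0,0,0,0.6],[0,0,0,0,0,0],[0,0,0,0,0,0],[0,0,0,0,0,0]]]'
sed -i 's/^show("onrail".*/show("onrail",(s<60)\&(v>135)\&(v<185)\&(I[...,0].astype(int)-I[...,2]>7)\&(xx>195)\&(xx<345)\&(yy>140)\&(yy<185),.124,80)/' st.py
python3 st.py; python3 go.py 411.5 -232.1 32 180.5
```

```text
time: 28.32
ee_pos: [0.6179, 0.1169, 0.1134]
tcp_rot: [179.9, 0.0, 90.5]
wrist_force: [-1.4, 0.2, 5.9]
opening: 0.0611
grasp_force: 44.2
time: 29.98
ee_pos: [0.475, -0.1141, 0.177]
tcp_rot: [180.0, 0.1, 154.7]
wrist_force: [-0.1, 0.1, -0.4]
opening: 0.0854
grasp_force: 0.0
time: 30.65
ee_pos: [0.416, -0.203, 0.1767]
tcp_rot: [180.0, 0.1, -179.5]
wrist_force: [-0.8, 0.3, 0.1]
opening: 0.0854
grasp_force: 0.0
white [442.3, 136.9] 210 z 0.044 ctr [ 708.5 -402.2] size [46.3 45.8] 13.0
white [482.2, 145.5] 218 z 0.044 ctr [ 680.5 -512.6] size [45.9 44.4] 88.6
white [424.9, 218.2] 8111 z 0.044 ctr [ 458.9 -337.7] size [242.  319.2] 63.8
white [492.7, 168.6] 92 z 0.044 ctr [ 612.6 -535.6] size [28.8 26. ] 88.5
onrail [223.1, 165.8] 242 z 0.124 ctr [618.3 196.4] size [45.7 46.2] 26.9
onrail [252.9, 164.6] 253 z 0.124 ctr [619.1 117.7] size [46.2 46.4] 33.7
shift units [-0.23 -1.47 -7.22] level [-0.    0.01 -0.  ] wz units -0.01 q [-26.  -8. -11.  87.   0. -27.] F [ 0.3  0.2 -0.5] t 30.75
```

```bash
cat > sd.py <<'E'
from look import *
J=cv2.imread("pics/last_side.png")[:,:,::-1];h,s,v=hsv(np.ascontiguousarray(J))
for c,a,b,m in blobs((s<60)&(v>110)&(xx>280)&(yy>200)&(yy<310),80):
    r=rectw(m,"side",.044);print([float(t) for t in c],a,np.round(r[0],1),np.round(r[1],1))
E
python3 sd.py
```

```text
[293.5, 218.8] 536 [486.  -53.5] [138.9  73.7]
[331.6, 205.9] 255 [ 602.6 -108.3] [ 60.9 109.2]
[569.4, 245.3] 9095 [1017.5 -573.1] [512.2 228.4]
[625.8, 207.7] 442 [1244.2 -648.5] [ 82.7 108.5]
[432.1, 253.3] 307 [ 692.  -416.7] [85.5 45.6]
[337.3, 252.6] 333 [ 496.8 -248.7] [61.  60.2]
[310.2, 265.4] 272 [ 409.4 -236.3] [58.  58.5]
[459.6, 280.0] 238 [ 678.6 -515.4] [44.6 48.5]
[424.0, 298.6] 191 [ 567.1 -497.8] [49.9 46.5]
```

Both remaining cans are unmoved. Grabbing orange.

```bash
python3 -m crank '[[[-0.13,-0.75,-0.3,0,0,0],[-0.1,-0.72,-0.5,0,0,0],[0,0,-0.82,0,0,0],[0,0,-1,0,0,0],[0,0,-1,0,0,0],[0,0,-1,0,0,0],[0,0,-1,0,0,0],[0,0,-0.7,0,0,0],[0,0,-0.5,0,0,0],[0,0,-0.4,0,0,0],[0,0,0,0,0,0],[0,0,0,0,0,0]]]'
python3 -m crank '[[[0,0,0,0,0,0],[0,0,0,0,0,0],[0,0,0,0,0,0],[0,0,0,0,0,0],[0,0,0,0,0,0],[0,0,0,0,0,0],[0,0,0,0,0,0]]]' 0 40
python3 go.py 618.3 36 155 90.5
```

```text
time: 31.75
ee_pos: [0.4113, -0.2325, 0.0321]
tcp_rot: [180.0, 0.0, -179.4]
wrist_force: [-0.1, -0.5, 0.0]
opening: 0.0855
grasp_force: 0.0
time: 32.33
ee_pos: [0.4117, -0.2329, 0.0331]
tcp_rot: [-180.0, 0.1, -179.4]
wrist_force: [-0.9, 0.9, 6.6]
opening: 0.0614
grasp_force: 43.3
shift units [10.33 13.45  6.09] level [0.   0.02 0.  ] wz units -13.1 q [-30.  -4. -23.  71.   0. -30.] F [-0.9  0.9  6.6] t 32.33
```

```bash
python3 -m crank '[[[0,0,0.6,0,0,0],[0,0,1,0,0,0],[0,0,1,0,0,0],[0,0.2,1,0,0,-0.2],[0,0.5,1,0,0,-0.5],[0.3,0.8,1,0,0,-0.8],[0.8,1,0.5,0,0,-0.9],[0.9,1,0,0,0,-0.97],[0.9,1,0,0,0,-0.97],[0.9,1,0,0,0,-0.97],[0.9,1,0,0,0,-0.97],[0.9,1,0,0,0,-0.97],[0.9,1,0,0,0,-0.97],[0.9,1,0,0,0,-0.97],[0.9,1,0,0,0,-0.97],[0.8,1,0,0,0,-0.97],[0.7,0.8,0,0,0,-0.97],[0.4,0.6,0,0,0,-0.97],[0,0,0,0,0,0],[0,0,0,0,0,0]]]'
python3 -m crank '[[[0,0,0,0,0,0]]]'
python3 go.py 618.3 36 113 90.5
```

```text
time: 34.0
ee_pos: [0.615, 0.0258, 0.154]
tcp_rot: [-180.0, 0.0, 90.9]
wrist_force: [0.3, -0.4, -1.8]
opening: 0.0607
grasp_force: 44.3
time: 34.08
ee_pos: [0.6147, 0.0249, 0.1541]
tcp_rot: [-180.0, 0.1, 90.9]
wrist_force: [-1.1, 0.4, -3.1]
opening: 0.0605
grasp_force: 44.3
shift units [ 0.18  0.55 -2.06] level [ 0.01 -0.    0.  ] wz units -0.05 q [ 2. 13.  9. 86. -0. 91.] F [-1.1  0.4 -3.1] t 34.08
```

```bash
python3 -m crank '[[[0.18,0.55,0,0,0,-0.05],[0,0,-0.5,0,0,0],[0,0,-0.8,0,0,0],[0,0,-0.4,0,0,0],[0,0,-0.15,0,0,0],[0,0,-0.1,0,0,0],[0,0,-0.09,0,0,0],[0,0,0,0,0,0],[0,0,0,0,0,0],[0,0,0,0,0,0]]]'
python3 go.py 618.3 36 113 90.5
```

```text
time: 34.92
ee_pos: [0.6189, 0.0363, 0.1136]
tcp_rot: [179.9, 0.0, 90.4]
wrist_force: [0.0, -0.3, -2.0]
opening: 0.0605
grasp_force: 44.6
shift units [-0.03 -0.02 -0.03] level [ 0.01  0.01 -0.  ] wz units 0.02 q [ 3. 14.  5. 81. -0. 93.] F [ 0.  -0.3 -2. ] t 34.92
```

```bash
python3 -m crank '[[[0,0,-0.06,0,0,0],[0,0,0,0,0,0],[0,0,0,0,0,0]]]'
python3 -m crank '[[[0,0,0,0,0,0],[0,0,0,0,0,0],[0,0,0,0,0,0],[0,0,0,0,0,0],[0,0,0.4,0,0,0],[0,0,0.8,0,0,0],[0,0,1,0,0,0],[0,0,1,0,0,0],[-0.2,-0.5,0,0,0,0],[-0.4,-1,0,0,0,0],[-0.5,-1,0,0,0,0],[-0.5,-1,0,0,0,0],[-0.5,-1,0,0,0,0],[-0.5,-1,0,0,0,0],[-0.5,-1,0,0,0,0],[-0.5,-1,0,0,0,0],[-0.5,-1,0,0,0,0],[-0.5,-1,0,0,0,0],[-0.5,-1,0,0,0,0],[-0.5,-1,0,0,0,0]]]' 1 40
python3 -m crank '[[[-0.3,-1,0,0,0,0],[0,0,0,0,0,0],[0,0,0,0,0,0]]]'
python3 st.py; python3 sd.py; python3 go.py 499.7 -245.3 32 90.5
```

```text
time: 35.17
ee_pos: [0.619, 0.0364, 0.1132]
tcp_rot: [179.9, 0.0, 90.4]
wrist_force: [-1.9, -0.0, 4.6]
opening: 0.0607
grasp_force: 45.1
time: 36.83
ee_pos: [0.5059, -0.1946, 0.1761]
tcp_rot: [180.0, 0.0, 90.4]
wrist_force: [0.7, 0.0, -0.8]
opening: 0.0854
grasp_force: 0.0
time: 37.08
ee_pos: [0.5002, -0.2145, 0.1761]
tcp_rot: [180.0, 0.0, 90.2]
wrist_force: [-0.2, 0.0, -0.2]
opening: 0.0851
grasp_force: 0.0
white [417.6, 185.7] 13366 z 0.044 ctr [ 553.8 -336.7] size [268.7 513.3] 66.5
white [492.7, 168.6] 91 z 0.044 ctr [ 612.6 -535.6] size [28.8 26. ] 88.5
onrail [284.0, 163.2] 254 z 0.124 ctr [621.   36.6] size [47. 43.] 88.3
onrail [223.0, 165.8] 236 z 0.124 ctr [618.8 196.1] size [46.2 42.2] 2.1
onrail [252.9, 164.6] 249 z 0.124 ctr [619.3 117.4] size [44.2 46. ] 45.3
[296.0, 215.4] 846 [498.  -59.9] [143.4  95.9]
[330.7, 208.2] 213 [ 595.1 -101.8] [38.3 91.1]
[569.4, 245.3] 9114 [1023.4 -573.3] [512.2 240.7]
[625.7, 207.6] 444 [1243.1 -647.6] [ 82.7 111.3]
[432.1, 253.5] 310 [ 690.6 -417.7] [88.9 45.6]
[337.4, 252.7] 303 [ 495.7 -250.2] [57.3 60.2]
[459.6, 280.1] 238 [ 678.6 -515.4] [44.6 48.5]
[423.9, 298.2] 222 [ 567.4 -497.5] [49.9 46.6]
shift units [-0.05 -1.6  -7.2 ] level [ 0.  0. -0.] wz units 0.02 q [-23.   3.   0.  87.  -0.  67.] F [-0.4  0.8  0.3] t 37.18
```

```bash
python3 -m crank '[[[-0.05,-0.8,-0.3,0,0,0.02],[0,-0.8,-0.5,0,0,0],[0,0,-0.8,0,0,0],[0,0,-1,0,0,0],[0,0,-1,0,0,0],[0,0,-1,0,0,0],[0,0,-1,0,0,0],[0,0,-0.7,0,0,0],[0,0,-0.5,0,0,0],[0,0,-0.4,0,0,0],[0,0,0,0,0,0],[0,0,0,0,0,0]]]'
python3 -m crank '[[[0,0,0,0,0,0],[0,0,0,0,0,0],[0,0,0,0,0,0],[0,0,0,0,0,0],[0,0,0,0,0,0],[0,0,0,0,0,0],[0,0,0,0,0,0]]]' 0 40
python3 go.py 619 -44 155 90.5
```

```text
time: 38.18
ee_pos: [0.4999, -0.2454, 0.0322]
tcp_rot: [180.0, 0.0, 90.5]
wrist_force: [-0.6, 0.0, -0.3]
opening: 0.0856
grasp_force: 0.0
time: 38.77
ee_pos: [0.5003, -0.2459, 0.0332]
tcp_rot: [179.9, 0.1, 90.5]
wrist_force: [-1.4, 0.1, 6.1]
opening: 0.0607
grasp_force: 43.6
shift units [ 5.94 10.1   6.09] level [ 0.01  0.02 -0.  ] wz units 0.0 q [-26.   7. -11.  71.  -0.  63.] F [-1.4  0.1  6.1] t 38.77
```

```bash
python3 -m crank '[[[0,0,0.6,0,0,0],[0,0,1,0,0,0],[0,0,1,0,0,0],[0.1,0.2,1,0,0,0],[0.2,0.5,1,0,0,0],[0.4,0.7,1,0,0,0],[0.6,0.9,0.5,0,0,0],[0.6,0.9,0,0,0,0],[0.6,0.9,0,0,0,0],[0.6,0.9,0,0,0,0],[0.6,0.9,0,0,0,0],[0.6,0.9,0,0,0,0],[0.6,0.9,0,0,0,0],[0.5,0.8,0,0,0,0],[0.4,0.7,0,0,0,0],[0.2,0.5,0,0,0,0],[0,0,0,0,0,0],[0,0,0,0,0,0],[0,0,0,0,0,0]]]'
python3 go.py 618.7 -44 113 90.5
```

```text
time: 40.35
ee_pos: [0.6193, -0.0521, 0.154]
tcp_rot: [180.0, 0.1, 90.5]
wrist_force: [0.1, 0.5, -1.8]
opening: 0.0608
grasp_force: 44.1
shift units [-0.03  0.41 -2.05] level [ 0.01  0.   -0.  ] wz units 0.0 q [-5. 14. 10. 86. -0. 85.] F [ 0.1  0.5 -1.8] t 40.35
```

```bash
python3 -m crank '[[[-0.03,0.41,0,0,0,0],[0,0,-0.5,0,0,0],[0,0,-0.8,0,0,0],[0,0,-0.4,0,0,0],[0,0,-0.15,0,0,0],[0,0,-0.1,0,0,0],[0,0,-0.09,0,0,0],[0,0,-0.05,0,0,0],[0,0,0,0,0,0],[0,0,0,0,0,0],[0,0,0,0,0,0]]]'
python3 go.py 618.7 -44 113 90.5
```

```text
time: 41.27
ee_pos: [0.6192, -0.0435, 0.1132]
tcp_rot: [179.9, 0.1, 90.5]
wrist_force: [-3.5, 0.1, 6.5]
opening: 0.0605
grasp_force: 44.6
shift units [-0.03 -0.02 -0.01] level [ 0.01  0.01 -0.  ] wz units 0.0 q [-4. 14.  5. 81. -0. 86.] F [-3.5  0.1  6.5] t 41.27
```

```bash
python3 -m crank '[[[0,0,0,0,0,0],[0,0,0,0,0,0],[0,0,0,0,0,0],[0,0,0,0,0,0],[0,0,0.4,0,0,0],[0,0,0.8,0,0,0],[0,0,1,0,0,0],[0,0,1,0,0,0],[-0.5,-0.5,0,0,0,0],[-1,-1,0,0,0,0],[-1,-1,0,0,0,0],[-1,-1,0,0,0,0],[-1,-0.5,0,0,0,0],[-1,0,0,0,0,0],[0,0,0,0,0,0],[0,0,0,0,0,0],[0,0,0,0,0,0]]]' 1 40
cat >> st.py <<'E'
show("rib",(h>22)&(h<34)&(s>150)&(v>110)&(xx>255)&(xx<300)&(yy>180)&(yy<240),.056)
show("handle",((h<6)|(h>174))&(s>170)&(v>100)&(xx>150)&(xx<215)&(yy>180)&(yy<235),.101)
E
python3 st.py; python3 -c "
import cv2,numpy as np;a=cv2.imread('pics/last_top.png');b=cv2.imread('pics/last_side.png')
cv2.imwrite('pics/m6.png',np.vstack([cv2.resize(x,None,fx=3,fy=2.5) for x in (a[140:250,150:350],b[110:240,190:390])]))"
```

```text
time: 42.68
ee_pos: [0.5097, -0.1234, 0.1767]
tcp_rot: [179.9, 0.1, 90.5]
wrist_force: [-0.1, -0.0, 0.4]
opening: 0.0856
grasp_force: 0.0
white [369.8, 174.1] 7304 z 0.044 ctr [ 594.8 -211.8] size [172.6 457.5] 88.1
white [442.3, 136.8] 210 z 0.044 ctr [ 710.1 -401.5] size [45.7 44.8] 88.5
white [482.2, 145.5] 218 z 0.044 ctr [ 680.5 -512.6] size [45.9 44.4] 88.6
white [492.8, 168.6] 92 z 0.044 ctr [ 612.6 -535.6] size [28.8 26. ] 88.5
onrail [338.9, 150.2] 197 z 0.124 ctr [ 651.9 -105.5] size [28.5 48.9] 88.2
onrail [284.0, 163.2] 257 z 0.124 ctr [620.3  37.2] size [45.6 46.2] 45.0
onrail [223.0, 165.8] 239 z 0.124 ctr [618.  196.5] size [46.  44.8] 15.6
onrail [252.8, 164.6] 250 z 0.124 ctr [619.2 118.3] size [46.  45.9] 61.8
onrail [333.2, 173.9] 279 z 0.124 ctr [596.1 -93.5] size [40.2 72.1] 84.7
onrail [314.1, 180.9] 140 z 0.124 ctr [573.4 -39.2] size [53.8 21.1] 88.4
rib [273.5, 208.8] 58 z 0.056 ctr [512.5  74.1] size [38.6  8.2] 0.2
handle [176.0, 202.6] 164 z 0.101 ctr [528.2 324.2] size [13.3 90.2] 9.9
```

View pics/m6.png

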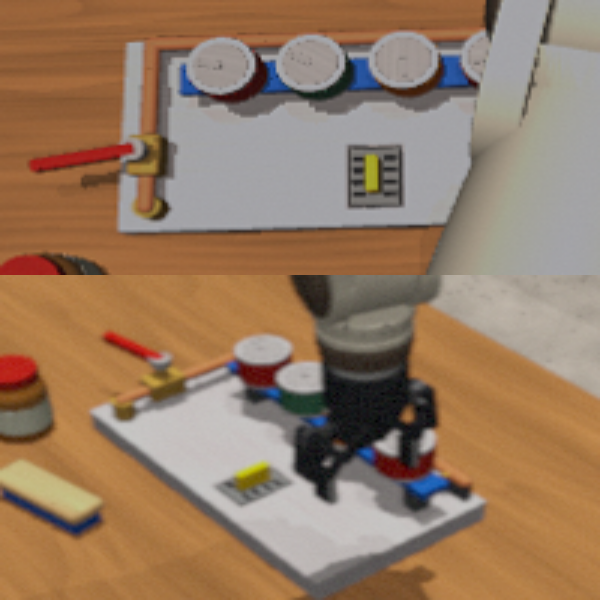

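All four cans stand centred on the rail and the cover is flush. The valve handle lies at about 99.9°, so it starts slightly open.

```bash
python3 - <<'E'
from look import *
print("cap",at("top",(196,200.8),.105))
I=cv2.imread("pics/last_top.png")[:,:,::-1];h,s,v=hsv(np.ascontiguousarray(I))
m=((h<6)|(h>174))&(s>170)&(v>100)&(xx>150)&(xx<215)&(yy>180)&(yy<235)
w=np.array([at("top",p[::-1],.101)[:2]*1000 for p in np.argwhere(m)])
c=w.mean(0);d=np.linalg.svd(w-c)[2][0];d*=np.sign(d[1]);t=(w-c)@d
print("c",c,"d",d,np.degrees(np.arctan2(d[1],d[0])),"ends",c+t.max()*d,c+t.min()*d)
ax=c+t.max()*d-92*d;print("axis",ax, "grip",ax+65*d)
E
python3 go.py 524.5 342 170 99.9
```

```text
cap [0.53091006 0.27049969 0.105     ]
c [528.30919172 325.56597476] d [-0.17968666  0.9837239 ] 100.35150920486038 ends [520.44899192 368.59791911] [536.65602181 279.86989365]
axis [536.98016468 278.09532065] grip [525.30053175 342.03737391]
shift units [ 0.73 23.26 -0.31] level [ 0.01  0.   -0.  ] wz units 1.36 q [-14.   1.  -3.  87.  -0.  76.] F [ 1.2 -0.1 -0.9] t 42.78
```

```bash
python3 -m crank '[[[0,0.5,0,0,0,0],[0,1,0,0,0,0],[0,1,0,0,0,0],[0,1,0,0,0,0],[0,1,0,0,0,0],[0,1,0,0,0,0.2],[0,1,0,0,0,0.2],[0,1,0,0,0,0.2],[0,1,0,0,0,0.2],[0,1,0,0,0,0.2],[0,1,0,0,0,0.2],[0,1,0,0,0,0.2],[0.1,1,0,0,0,0],[0.1,1,0,0,0,0],[0.1,1,0,0,0,0],[0.1,1,0,0,0,0],[0.1,1,0,0,0,0],[0.1,1,0,0,0,0],[0.1,1,0,0,0,0],[0.1,1,0,0,0,0]]]'
python3 -m crank '[[[0,1,0,0,0,0],[0,1,0,0,0,0],[0,1,0,0,0,0],[0,0.7,0,0,0,0],[0,0,0,0,0,0],[0,0,0,0,0,0],[0,0,0,0,0,0]]]'
python3 go.py 525.5 342 94 100.1
```

```text
time: 44.45
ee_pos: [0.5247, 0.2687, 0.1757]
tcp_rot: [-180.0, 0.0, 100.2]
wrist_force: [-0.0, -0.3, 0.3]
opening: 0.0856
grasp_force: 0.0
time: 45.03
ee_pos: [0.5249, 0.3405, 0.1759]
tcp_rot: [-180.0, 0.1, 100.1]
wrist_force: [0.4, 0.5, -0.2]
opening: 0.0852
grasp_force: 0.0
shift units [ 0.03  0.08 -4.09] level [ 0.01 -0.    0.  ] wz units -0.01 q [ 33.  15.  13.  88.  -0. 113.] F [ 0.4  0.5 -0.2] t 45.03
```

```bash
python3 -m crank '[[[0.03,0.08,-0.5,0,0,0],[0,0,-0.8,0,0,0],[0,0,-1,0,0,0],[0,0,-0.8,0,0,0],[0,0,-0.6,0,0,0],[0,0,-0.4,0,0,0],[0,0,0,0,0,0],[0,0,0,0,0,0]]]'
python3 -m crank '[[[0,0,0,0,0,0],[0,0,0,0,0,0],[0,0,0,0,0,0],[0,0,0,0,0,0],[0,0,0,0,0,0],[0,0,0,0,0,0],[0,0,0,0,0,0],[0,0,0,0,0,0],[0,0,0,0,0,0],[0,0,0,0,0,0]]]' 0 30
python3 - <<'E'
from h import *
o=bot.get_obs();p=o["ee_pos"][:2]*1000;print(o["ee_pos"],o["tcp_rot"],o["wrist_force"],o["opening"])
ax=np.array([537,278.]);r=np.linalg.norm(p-ax);a0=np.arctan2(*(p-ax)[::-1]);print("r",r,np.degrees(a0))
a1=np.radians(135.5)
for n in(12,):
    A=np.linspace(a0,a1,n+1);P=ax+r*np.c_[np.cos(A),np.sin(A)];print(np.c_[np.diff(P,axis=0)/20,np.diff(A)/.12].round(2).tolist())
E
```

```text
time: 45.7
ee_pos: [0.5257, 0.3419, 0.0942]
tcp_rot: [180.0, 0.0, 100.1]
wrist_force: [-0.7, -0.5, 0.3]
opening: 0.0855
grasp_force: 0.0
time: 46.53
ee_pos: [0.5255, 0.3422, 0.0943]
tcp_rot: [180.0, 0.0, 100.1]
wrist_force: [-3.4, -0.1, 4.1]
opening: 0.0134
grasp_force: 32.8
[0.5254977  0.34224133 0.09428908] [1.79991243e+02 2.47697695e-02 1.00124697e+02] [-3.37360078 -0.11178688  4.07463484] 0.01335771272206949
r 65.26293964672757 100.15114648143745
[[-0.16, -0.03, 0.43], [-0.16, -0.04, 0.43], [-0.16, -0.05, 0.43], [-0.16, -0.06, 0.43], [-0.15, -0.07, 0.43], [-0.15, -0.07, 0.43], [-0.15, -0.08, 0.43], [-0.14, -0.09, 0.43], [-0.14, -0.1, 0.43], [-0.13, -0.1, 0.43], [-0.13, -0.11, 0.43], [-0.12, -0.12, 0.43]]
```

```bash
python3 -m crank '[[[-0.16,-0.03,0,0,0,0.43],[-0.16,-0.04,0,0,0,0.43],[-0.16,-0.05,0,0,0,0.43],[-0.16,-0.06,0,0,0,0.43],[-0.15,-0.07,0,0,0,0.43],[-0.15,-0.07,0,0,0,0.43],[-0.15,-0.08,0,0,0,0.43],[-0.14,-0.09,0,0,0,0.43],[-0.14,-0.1,0,0,0,0.43],[-0.13,-0.1,0,0,0,0.43],[-0.13,-0.11,0,0,0,0.43],[-0.12,-0.12,0,0,0,0.43],[0,0,0,0,0,0],[0,0,0,0,0,0],[0,0,0,0,0,0]]]'
python3 st.py | grep -E "handle|rib|onrail"
python3 - <<'E'
import cv2
a=cv2.imread('pics/last_side.png');cv2.imwrite('pics/m7.png',cv2.resize(a[110:240,190:390],None,fx=3,fy=3))
E
python3 go.py 490.5 323.7 94 135.5
```

```text
time: 47.78
ee_pos: [0.4913, 0.3243, 0.0943]
tcp_rot: [179.9, 0.1, 135.5]
wrist_force: [4.0, 4.5, 1.3]
opening: 0.0135
grasp_force: 32.4
onrail [283.9, 163.3] 264 z 0.124 ctr [620.3  37.3] size [45.6 46.4] 45.0
onrail [314.8, 162.2] 259 z 0.124 ctr [620.7 -43.1] size [45.3 46.3] 42.9
onrail [223.1, 165.8] 248 z 0.124 ctr [618.4 195.5] size [46.8 45.9] 45.6
onrail [252.9, 164.6] 255 z 0.124 ctr [620. 118.] size [46.2 45.9] 44.0
rib [273.5, 208.8] 58 z 0.056 ctr [512.5  74.1] size [38.6  8.2] 0.2
handle [186.6, 205.8] 81 z 0.101 ctr [518.5 296.8] size [ 9.8 52.8] 45.6
shift units [-0.04 -0.03 -0.02] level [-0.    0.02 -0.  ] wz units -0.01 q [33. 10. -2. 78. -0. 78.] F [4.3 3.6 1.3] t 47.88
```

View pics/m7.png

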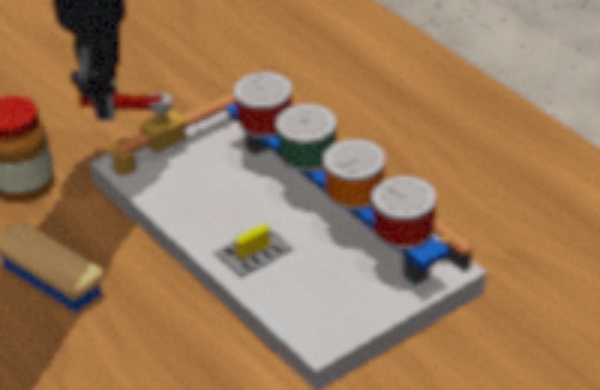

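Handle at 45°. Holding for over 3 s.

```bash
python3 -m crank '[[[0,0,0,0,0,0],[0,0,0,0,0,0],[0,0,0,0,0,0],[0,0,0,0,0,0],[0,0,0,0,0,0],[0,0,0,0,0,0],[0,0,0,0,0,0],[0,0,0,0,0,0],[0,0,0,0,0,0],[0,0,0,0,0,0],[0,0,0,0,0,0],[0,0,0,0,0,0],[0,0,0,0,0,0],[0,0,0,0,0,0],[0,0,0,0,0,0],[0,0,0,0,0,0],[0,0,0,0,0,0],[0,0,0,0,0,0],[0,0,0,0,0,0],[0,0,0,0,0,0]]]'
python3 -m crank '[[[0,0,0,0,0,0],[0,0,0,0,0,0],[0,0,0,0,0,0],[0,0,0,0,0,0],[0,0,0,0,0,0],[0,0,0,0,0,0],[0,0,0,0,0,0],[0,0,0,0,0,0],[0,0,0,0,0,0],[0,0,0,0,0,0],[0,0,0,0,0,0],[0,0,0,0,0,0],[0,0,0,0,0,0],[0,0,0,0,0,0],[0,0,0,0,0,0],[0,0,0,0,0,0],[0,0,0,0,0,0],[0,0,0,0,0,0],[0,0,0,0,0,0],[0,0,0,0,0,0]]]'
python3 - <<'E'
from h import *
ax=np.array([537,278.]);r=65.2;A=np.linspace(np.radians(135.5),np.radians(91.0),16);P=ax+r*np.c_[np.cos(A),np.sin(A)]
print(np.c_[np.diff(P,axis=0)/20,np.diff(A)/.12].round(2).tolist(),P[-1])
E
```

```text
time: 49.55
ee_pos: [0.4913, 0.3243, 0.0944]
tcp_rot: [179.9, 0.1, 135.5]
wrist_force: [2.6, 3.7, 1.4]
opening: 0.0133
grasp_force: 32.4
time: 51.22
ee_pos: [0.4913, 0.3243, 0.0944]
tcp_rot: [179.9, 0.1, 135.5]
wrist_force: [3.2, 3.4, 1.9]
opening: 0.0132
grasp_force: 32.4
[[0.12, 0.12, -0.43], [0.13, 0.11, -0.43], [0.13, 0.1, -0.43], [0.14, 0.1, -0.43], [0.14, 0.09, -0.43], [0.15, 0.08, -0.43], [0.15, 0.07, -0.43], [0.16, 0.07, -0.43], [0.16, 0.06, -0.43], [0.16, 0.05, -0.43], [0.16, 0.04, -0.43], [0.17, 0.03, -0.43], [0.17, 0.02, -0.43], [0.17, 0.02, -0.43], [0.17, 0.01, -0.43]] [535.8621031  343.19006972]
```

```bash
python3 -m crank '[[[0.12,0.12,0,0,0,-0.43],[0.13,0.11,0,0,0,-0.43],[0.13,0.1,0,0,0,-0.43],[0.14,0.1,0,0,0,-0.43],[0.14,0.09,0,0,0,-0.43],[0.15,0.08,0,0,0,-0.43],[0.15,0.07,0,0,0,-0.43],[0.16,0.07,0,0,0,-0.43],[0.16,0.06,0,0,0,-0.43],[0.16,0.05,0,0,0,-0.43],[0.16,0.04,0,0,0,-0.43],[0.17,0.03,0,0,0,-0.43],[0.17,0.02,0,0,0,-0.43],[0.17,0.02,0,0,0,-0.43],[0.17,0.01,0,0,0,-0.43],[0,0,0,0,0,0],[0,0,0,0,0,0],[0,0,0,0,0,0],[0,0,0,0,0,0],[0,0,0,0,0,0]]]'
python3 go.py 536 343 94 90.7
```

```text
time: 52.88
ee_pos: [0.5353, 0.3431, 0.0943]
tcp_rot: [-179.9, 0.1, 91.2]
wrist_force: [-5.7, 0.2, 6.2]
opening: 0.0133
grasp_force: 33.4
shift units [ 0.03 -0.   -0.01] level [ 0.01 -0.01  0.  ] wz units -0.07 q [ 33.  17.   6.  80.   0. 121.] F [-5.7  0.2  6.2] t 52.88
```

```bash
python3 -m crank '[[[0,0,0,0,0,0],[0,0,0,0,0,0],[0,0,0,0,0,0],[0,0,0,0,0,0],[0,0,0,0,0,0],[0,0,0.4,0,0,0],[0,0,0.8,0,0,0],[0,0,1,0,0,0],[0,0,1,0,0,0],[0,0,1,0,0,0],[-0.5,0.5,1,0,0,0],[-1,0.7,0,0,0,0],[-1,0.7,0,0,0,0],[-1,0.7,0,0,0,0],[-1,0.7,0,0,0,0],[-1,0.7,0,0,0,0],[-1,0.7,0,0,0,0],[0,0,0,0,0,0],[0,0,0,0,0,0],[0,0,0,0,0,0]]]' 1 30
python3 st.py | grep -E "handle|rib|onrail"
python3 - <<'E'
import cv2
a=cv2.imread('pics/last_top.png');cv2.imwrite('pics/m8.png',cv2.resize(a[130:290,130:350],None,fx=3,fy=3))
E
```

```text
time: 54.55
ee_pos: [0.4065, 0.4371, 0.1986]
tcp_rot: [180.0, 0.0, 91.3]
wrist_force: [-0.2, -0.1, -0.6]
opening: 0.0854
grasp_force: 0.0
onrail [283.9, 163.1] 260 z 0.124 ctr [620.3  37.2] size [45.6 46.2] 45.0
onrail [314.8, 162.2] 257 z 0.124 ctr [620.7 -43.1] size [45.3 46.3] 42.9
onrail [223.1, 165.8] 247 z 0.124 ctr [618.3 196.4] size [45.7 46.2] 26.9
onrail [252.9, 164.6] 255 z 0.124 ctr [620. 118.] size [46.2 45.9] 44.0
rib [273.5, 208.8] 58 z 0.056 ctr [512.5  74.1] size [38.6  8.2] 0.2
handle [175.8, 199.8] 161 z 0.101 ctr [536.6 324.8] size [89.4 13.4] 88.5
```

View pics/m8.png

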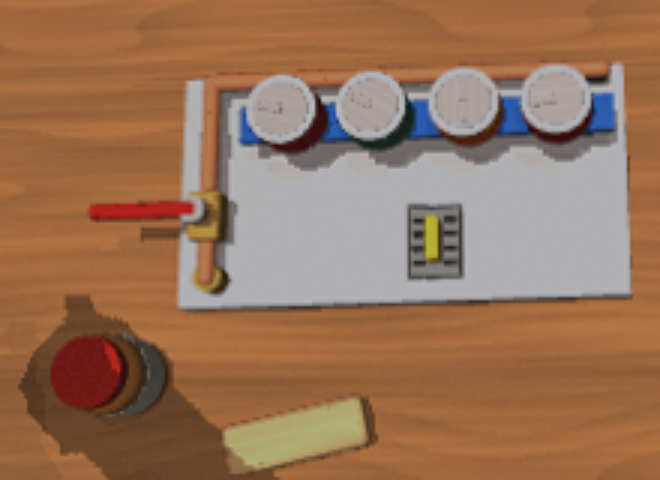

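The final top view shows the valve shut (bar at crop 90–195, 211), four cans on the rail, the cover flush, and the jar and brush untouched. Handing in.

```bash
python3 -c "
from workcell import bot
print(bot.job_done())"
```

```text
the job is handed in; nothing more can be done
None
```

I handed the job in at about 55 s with the cover pressed flush, all four cans upright on the rail, and the valve held at 45° for over 3 s and then shut; the judge's verdict was not shown.

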